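# Sort ring modules and a pin gauge into their trays

## Task

Clear the parts off the left-hand bench into the three small trays on the right-hand bench: the two modules with the grey ring face go into the white tray and the two with red rings into the red tray, one to a bay, face up and flat on the floor; the steel pin gauge goes into the slot of the grey foam in the blue tray, lying flat. Let go of everything, and leave the tin of brass inserts standing where it is.

Things in the scene. Friction and masses are not known exactly. Their poses are not given: they have to be found in the camera images.
- grey_ring_1: loose round camera-light module, 36 mm diameter, 22 mm high, standing face up on the left-hand bench (whose top is at z = 0.0018); black body with a flat light-grey ring with a row of dots on top. One of two alike. Its collision shape is a plain upright cylinder of radius 18.2 mm, 21 mm high: grip it across the diameter from above, any yaw. About 32 g. Origin: centre of its underside; z is up.
- grey_ring_2: loose round camera-light module, 36 mm diameter, 22 mm high, standing face up on the left-hand bench (whose top is at z = 0.0018); black body with a flat light-grey ring with a row of dots on top. One of two alike. Its collision shape is a plain upright cylinder of radius 18.2 mm, 21 mm high: grip it across the diameter from above, any yaw. About 32 g. Origin: centre of its underside; z is up.
- red_ring_1: loose round camera-light module, 36 mm diameter, 22 mm high, standing face up on the left-hand bench (whose top is at z = 0.0018); black domed top with thin red rings. One of two alike. Its collision shape is a plain upright cylinder of radius 18.2 mm, 21 mm high: grip it across the diameter from above, any yaw. About 32 g. Origin: centre of its underside; z is up.
- red_ring_2: loose round camera-light module, 36 mm diameter, 22 mm high, standing face up on the left-hand bench (whose top is at z = 0.0018); black domed top with thin red rings. One of two alike. Its collision shape is a plain upright cylinder of radius 18.2 mm, 21 mm high: grip it across the diameter from above, any yaw. About 32 g. Origin: centre of its underside; z is up.
- gauge: loose steel go / no-go pin gauge lying on the left-hand bench (top at z = 0.0018), 80 mm long along its y axis, 13 mm wide (x) and 13 mm high, 40 g, with a thicker knurled grip at the middle; it does not roll. Grip it across x at the middle. Origin: centre of its underside; z is up.
- white_tray: white plastic sorting tray, fixed on the right-hand bench (top at z = 0), 64 mm (its x) by 124 mm (its y), rim 10 mm high, walls 4 mm, floor 3 mm above the bench. A 9 mm high cross wall divides it into two bays, each 56 mm square, centred at y = +30 mm and y = -30 mm of the tray. Origin: centre of its underside; z is up.
- red_tray: red plastic sorting tray, fixed on the right-hand bench (top at z = 0), 64 mm (its x) by 124 mm (its y), rim 10 mm high, walls 4 mm, floor 3 mm above the bench. A 9 mm high cross wall divides it into two bays, each 56 mm square, centred at y = +30 mm and y = -30 mm of the tray. Origin: centre of its underside; z is up.
- gauge_tray: blue plastic tray, fixed on the right-hand bench (top at z = 0), 64 mm (its x) by 124 mm (its y), rim 10 mm high, lined with grey foam (rigid here). In the foam is one slot with a black floor, 34 mm wide (x) and 103 mm long (y), centred on the tray; its floor is 6 mm and the foam's top 10 mm above the bench. Origin: centre of the tray's underside; z is up.
- tin: loose open round tin of brass inserts, 63 mm diameter, 19 mm high, standing among the parts on the left; not to be moved. Origin: centre of its underside.

How it is judged (in metres and radians):
At the end, for the whole second after the job is handed in: Grey modules in the white tray, red in the red, one per bay: within 12.5 mm of bay centre in x and y, 2.5 mm of floor height, 0.12 rad of upright. Gauge in the slot: 13.5 mm in x, 15.5 in y, 3 in z, 0.35 rad. All released, under 0.02 m/s; tin moved under 15 mm (((x of grey_ring_1 in the frame of white_tray between -0.0125 and 0.0125 m and y of grey_ring_1 in the frame of white_tray between 0.0175 and 0.0425 m and z of grey_ring_1 in the frame of white_tray between 0.0005 and 0.0055 m and x of grey_ring_2 in the frame of white_tray between -0.0125 and 0.0125 m and y of grey_ring_2 in the frame of white_tray between -0.0425 and -0.0175 m and z of grey_ring_2 in the frame of white_tray between 0.0005 and 0.0055 m) or (x of grey_ring_1 in the frame of white_tray between -0.0125 and 0.0125 m and y of grey_ring_1 in the frame of white_tray between -0.0425 and -0.0175 m and z of grey_ring_1 in the frame of white_tray between 0.0005 and 0.0055 m and x of grey_ring_2 in the frame of white_tray between -0.0125 and 0.0125 m and y of grey_ring_2 in the frame of white_tray between 0.0175 and 0.0425 m and z of grey_ring_2 in the frame of white_tray between 0.0005 and 0.0055 m)) and ((x of red_ring_1 in the frame of red_tray between -0.0125 and 0.0125 m and y of red_ring_1 in the frame of red_tray between 0.0175 and 0.0425 m and z of red_ring_1 in the frame of red_tray between 0.0005 and 0.0055 m and x of red_ring_2 in the frame of red_tray between -0.0125 and 0.0125 m and y of red_ring_2 in the frame of red_tray between -0.0425 and -0.0175 m and z of red_ring_2 in the frame of red_tray between 0.0005 and 0.0055 m) or (x of red_ring_1 in the frame of red_tray between -0.0125 and 0.0125 m and y of red_ring_1 in the frame of red_tray between -0.0425 and -0.0175 m and z of red_ring_1 in the frame of red_tray between 0.0005 and 0.0055 m and x of red_ring_2 in the frame of red_tray between -0.0125 and 0.0125 m and y of red_ring_2 in the frame of red_tray between 0.0175 and 0.0425 m and z of red_ring_2 in the frame of red_tray between 0.0005 and 0.0055 m)) and x of gauge in the frame of gauge_tray between -0.0135 and 0.0135 m and y of gauge in the frame of gauge_tray between -0.0155 and 0.0155 m and z of gauge in the frame of gauge_tray between 0.0035 and 0.009 m and angle between the y axis of gauge and the y axis of gauge_tray, either way round below 0.35 rad and angle between each of grey_ring_1, grey_ring_2, red_ring_1, red_ring_2's own z axis and vertical below 0.12 rad and linear speed of each of grey_ring_1, grey_ring_2, red_ring_1, red_ring_2, gauge below 0.02 m/s and contact force between the fingers and grey_ring_1 below 0.05 N and contact force between the fingers and grey_ring_2 below 0.05 N and contact force between the fingers and red_ring_1 below 0.05 N and contact force between the fingers and red_ring_2 below 0.05 N and contact force between the fingers and gauge below 0.05 N and distance of tin from where it was at the start of the episode below 0.015 m); the robot touches nothing.
It fails at once if the tin of inserts is pushed over 15 mm or tipped (distance of tin from where it was at the start of the episode above 0.015 m or angle between tin's own z axis and vertical above 0.3 rad).
It also fails if it takes over 120 s, if anything falls off the work surface, if the arm or the gripper's body presses on something with over 40 N, if the wrist force passes 120 N, or if a joint passes its speed limit or range.

## Robot

A 6-joint arm with a two-finger parallel gripper is mounted at the origin on a cart in front of the work surface, level with it; the furniture and walls round the work are solid. World frame = base frame: x ahead of the robot, y to its left, z up, the work surface at z = 0. Lengths are in mm, angles in degrees, forces in N, time in s.
With the tool pointing down it reaches from about 350 to 1000 mm from the base axis. Payload 7.1 kg.
Tool frame: the origin (TCP) lies on the centre line of the jaws, within the pads' length; the fingertips stand env.tip_extent ahead of it and the grasp point (between the pads) is the TCP (env.tip_extent is the distance from the TCP to the fingertips, in mm); z points along the fingers, y is the line along which they close (so a half turn about z gives the same grasp; the last joint's range is limited). The gripper opens to 85 mm and grips with 20 to 120 N. Pads are 22 mm wide; open, the fingers measure 114 mm over their backs; the gripper's body (76 mm by 85 mm) begins 54 mm behind the grasp point. The pads swing forward as they close: fully open they stand 13 mm farther back than shut.
Start: joints at [67.838, 24.242, 93.386, -0, 62.372, -1.089], TCP at [224.695, 583.196, 250.319] pointing down, gripper open.
Joint ranges: [-172.04, 172.04], [-51.8, 120.97], [4.93, 147.93], [-75.15, 255.16], [6.16, 154.13], [-145.62, 145.62]. Speed limits (degrees/s): [136.94, 136.94, 172.46, 180, 180, 180].

## Interface

Orientations are given as a 3x3 rotation matrix whose columns are the frame's x, y, z axes.
In Python, from station import env gives the robot as it stands.
- The arm moves only by the tool send_rows, never from a script. Its argument "motion" is a list of rows, each a list of 2 entries, a list of its own where there are three numbers: the shift along the world's x, y, z in m, then the turn, a rotation vector about the world's x, y, z in rad. A call has exactly 10 rows; each row is the pose to reach, as a shift and turn from the pose commanded when the call began; what a row does not reach only later rows make up. A row lasts 1/8 s, in which the tool goes at most 62.5 mm and 10.7 degrees, less where a joint would pass 70% of its speed; a pose out of reach is approached as far as the arm can. A call with a gripper value outside its range is refused whole. "fingers" is the finger opening in m, from 0 to 0.0854, set as the call begins (left out, the last holds). The fingers move at their own pace and stop on an object; "force" is the grip in N (left out, the last holds). Time passes only in rows, so rows that repeat a pose let the fingers close, or fill a call up. It gives the time, the measured TCP pose, the force, the opening and the grip force at its end, in the units of the state.
- env.state(): the state, without advancing time (a new reading comes with each control period).
- env.capture(name): name is "scene" or "top" or "wrist"; returns a dict with "image" (400x640x3 uint8, blue, green, red), "fov_y" (degrees; the focal length in pixels is half the picture's height over the tangent of half this angle, whatever the lens; pixels are square), "cx", "cy" (the principal point, pixels), "R" (3x3) and "t" (3): a world point X has camera coordinates R X + t. Camera axes: x right, y down, z forward; pixel columns grow to the right and rows downward; lengths in mm; the calibration is good to about 2 mm. A picture is of the moment at which its call begins. There is no depth.
- env.sign_off(): hands the job in; it is judged then, once.
The state is a dict: "clock": time; "q": joint angles; "qvel": joint speeds; "effort": joint torques, N m; "eef_pos": TCP position; "eef_rot": TCP orientation; "force": force on the tool from outside, world axes, zero at the start; "moment": the same for the moment, N m; "width": finger opening in mm; "grasp_force": force on a finger pad.
Only numpy, scipy, OpenCV 4.12 (cv2) and the standard library are available. Lean on these libraries where they do the work, as an engineer would, in place of code of your own. Each camera call takes 0.05 s, during which the arm holds its last target. There are 200 camera calls.

## Working session

There is one attempt and no reset: what is moved stays moved. The work goes in short steps, Python scripts to look and compute and a tool call to move; the robot and the scene stay as the last step left them, time stands still between calls to the robot, and variables do not carry over. Pictures are saved under pics/ and viewed, at most 14 in all, crops included, and the job is handed in when it is done.

Besides the shell and the picture viewer there is one more tool, called after ">>>" as name(argument=value, ...) on one line, values as JSON. send_rows: Moves the arm, as the interface text tells. Its arguments: {"type":"object","properties":{"motion":{"type":"array","items":{"type":"array"}},"fingers":{"type":"number"},"force":{"type":"number"}},"required":["motion"]}

```bash
mkdir -p pics
cat > h.py <<'E'
import numpy as np, cv2, json
from station import env
def cap(n,f):
    c=env.capture(n); cv2.imwrite(f'pics/{f}.png',c['image'])
    json.dump({k:(np.asarray(v).tolist()) for k,v in c.items() if k!='image'},open(f'pics/{f}.json','w')); return c
def px(f,u,v,z):
    c=json.load(open(f'pics/{f}.json')); R=np.array(c['R']);t=np.array(c['t'])
    fl=200/np.tan(np.radians(c['fov_y']/2))
    d=R.T@np.array([(u-c['cx'])/fl,(v-c['cy'])/fl,1]); o=-R.T@t
    return (o+d*(z-o[2])/d[2]).round(1)
E
python3 - <<'E'
from h import *
cap('top','top0');cap('scene','scene0');cap('wrist','w0')
s=env.state();print(env.tip_extent,s['eef_pos'],s['eef_rot'],s['width'],s['clock'])
E
```

```text
19.0 [224.55443636 582.84309059 249.70171882] [[-9.33120810e-01  3.59562684e-01 -4.79883210e-04]
 [ 3.59563001e-01  9.33120160e-01 -1.10223350e-03]
 [ 5.14666629e-05 -1.20106526e-03 -9.99999277e-01]] 85.4037632111501 0.15
```

View pics/top0.png

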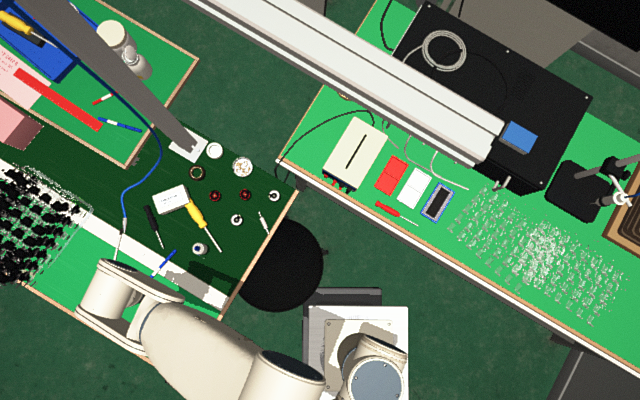

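View pics/w0.png

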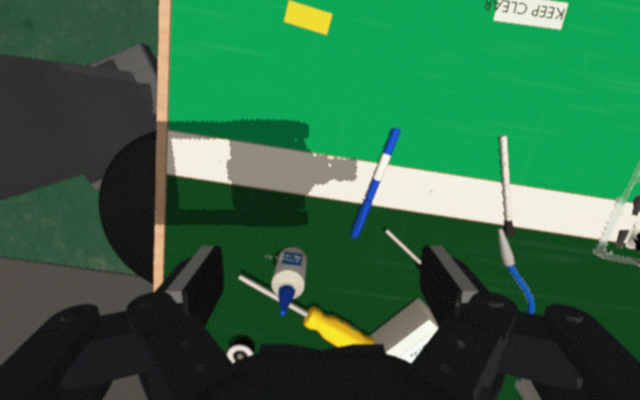

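View pics/scene0.png

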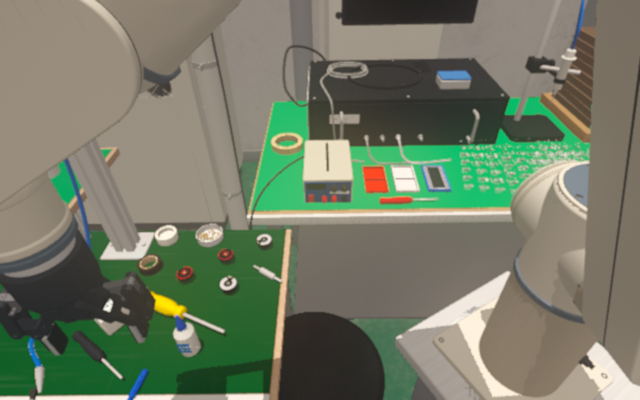

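The top view shows grey rings near (236,219) and (274,196), red rings near (214,195) and (246,194), the gauge near (263,222) and the tin at (243,166). The trays are red (391,174), white (414,187) and blue (438,202). I'll enlarge both areas.

Run:
```python
from h import *
im=cv2.imread('pics/top0.png')
a=cv2.resize(im[145:245,180:300],None,fx=6,fy=6,interpolation=cv2.INTER_CUBIC)
b=cv2.resize(im[140:230,360:480],None,fx=6,fy=6,interpolation=cv2.INTER_CUBIC)
cv2.imwrite('pics/a.png',a);cv2.imwrite('pics/b.png',b)
for n,u,v,z in [('g1',236,219,22),('g2',274,196,22),('r1',214,195,22),('r2',246,194,22),('ga',263,222,10),('tin',243,166,15),('red',391,174,10),('white',414,187,10),('blue',438,202,10)]: print(n,px('top0',u,v,z))
c=json.load(open('pics/top0.json'));print(-np.array(c['R']).T@np.array(c['t']),c['R'])
```

```text
g1 [421.6 393.2  22. ]
g2 [497.8 274.2  22. ]
r1 [497.7 466.   22. ]
r2 [502.8 364.1  22. ]
ga [414.2 308.1  10. ]
tin [595.5 377.7  15. ]
red [ 579.6 -109.1   10. ]
white [ 537.5 -185.6   10. ]
blue [ 488.9 -265.1   10. ]
[ 303.41988541  177.43789882 1586.95679804] [[0.011355440012556126, -0.9986966138125338, 0.04976070278342056], [-0.9913925205880594, -0.017735588968385927, -0.12971630200556367], [0.1304297669405852, -0.04785940287261379, -0.9903017486869855]]
```

View pics/a.png

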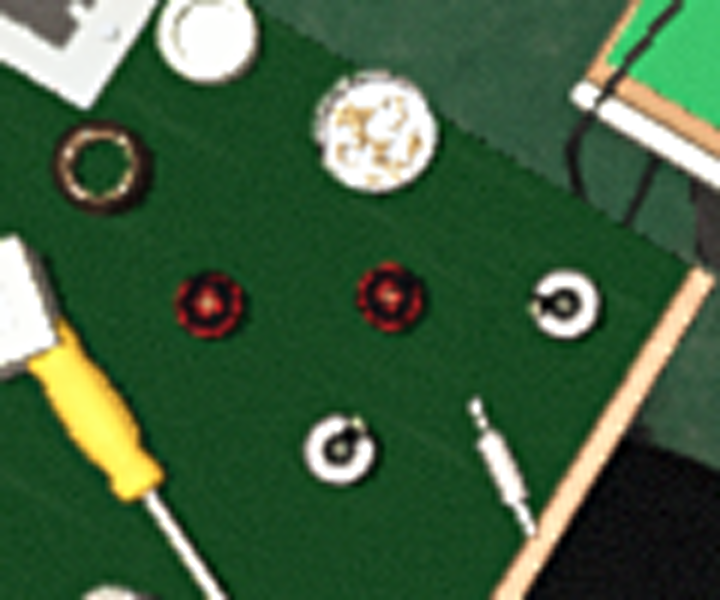

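View pics/b.png

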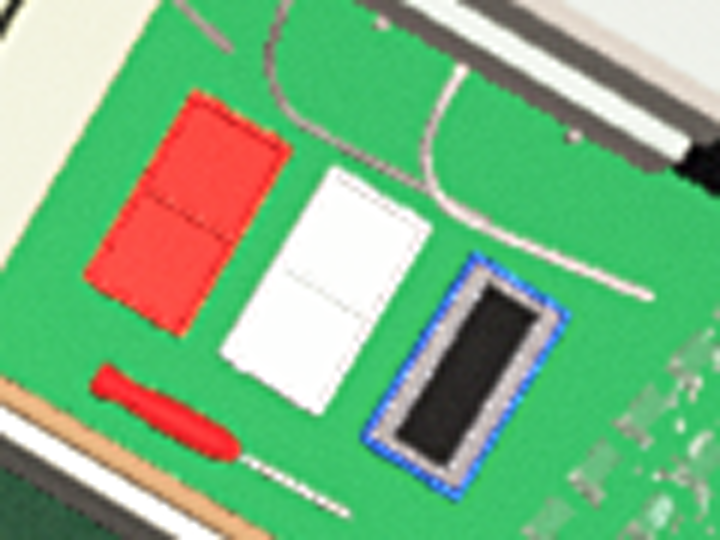

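The crops show everything clearly: modules at crop a (209,304), (391,297), (566,303) and (341,450), gauge from (474,402) to (533,533), and the tray corners in crop b. Next I'll work out their poses.

Run:
```python
from h import *
A=lambda x,y,z:px('top0',180+(x+.5)/6-.5,145+(y+.5)/6-.5,z)
B=lambda x,y,z:px('top0',360+(x+.5)/6-.5,140+(y+.5)/6-.5,z)
for n,x,y in [('rA',209,304),('rB',391,297),('gB',566,303),('gA',341,450)]: print(n,A(x,y,22))
e=A(474,402,8),A(533,533,8);d=e[0]-e[1];print('gauge',A(502,468,12),(e[0]+e[1])/2,np.linalg.norm(d),np.degrees(np.arctan2(d[1],d[0])))
print('tin',A(377,132,15))
for n,c in dict(red=[(193,90),(292,150),(182,336),(84,276)],white=[(335,166),(433,228),(320,415),(220,354)],blue=[(475,253),(571,316),(459,499),(363,437)]).items():
    P=np.array([B(x,y,10) for x,y in c]);d=(P[0]-P[3]+P[1]-P[2])/2
    print(n,P.mean(0).round(1),np.linalg.norm(d).round(1),np.linalg.norm(P[0]-P[1]).round(1),'yaw y-axis',np.degrees(np.arctan2(d[1],d[0])).round(1),'bays',(P.mean(0)+30*d/np.linalg.norm(d)).round(1),(P.mean(0)-30*d/np.linalg.norm(d)).round(1))
R=np.array(env.state()['eef_rot']);print('jaw yaw',np.degrees(np.arctan2(R[1,1],R[0,1])))
```

```text
rA [496.9 464.7  22. ]
rB [502.4 368.1  22. ]
gB [500.8 274.5  22. ]
gA [419.8 391.8  22. ]
gauge [412.2 307.1  12. ] [412.8 306.7   8. ] 77.82673062643708 25.5772907774382
tin [593.5 379.5  15. ]
red [ 576.2 -108.8   10. ] 121.9 64.1 yaw y-axis -30.3 bays [ 602.1 -123.9   10. ] [550.3 -93.7  10. ]
white [ 534.3 -186.    10. ] 123.9 64.0 yaw y-axis -31.5 bays [ 559.9 -201.6   10. ] [ 508.7 -170.3   10. ]
blue [ 488.1 -263.2   10. ] 121.2 63.2 yaw y-axis -32.0 bays [ 513.6 -279.2   10. ] [ 462.7 -247.3   10. ]
jaw yaw 68.92664266050201
```

>>> send_rows(motion=[[[0.195,-0.191,-0.1],[0,0,-0.173]],[[0.195,-0.191,-0.1],[0,0,-0.173]],[[0.195,-0.191,-0.1],[0,0,-0.173]],[[0.195,-0.191,-0.1],[0,0,-0.173]],[[0.195,-0.191,-0.1],[0,0,-0.173]],[[0.195,-0.191,-0.1],[0,0,-0.173]],[[0.195,-0.191,-0.1],[0,0,-0.173]],[[0.195,-0.191,-0.1],[0,0,-0.173]],[[0.195,-0.191,-0.1],[0,0,-0.173]],[[0.195,-0.191,-0.1],[0,0,-0.173]]], fingers=0.06, force=30)

```text
clock: 1.4
eef_pos: [419.3, 392.8, 150.6]
eef_rot: [[-0.858, 0.514, 0.0], [0.514, 0.858, 0.0], [-0.0, 0.0, -1.0]]
force: [-0.0, -0.6, 0.4]
width: 59.8
grasp_force: 0.0
```

Run:
```python
from h import *
cap('wrist','w1');s=env.state();print(s['eef_pos'],s['width'],s['q'])
```

```text
[419.38359974 392.65984265 150.51795579] 59.96694386463656 [ 4.19282145e+01  2.76740003e+01  1.03682418e+02  1.04381468e-04
  4.86237738e+01 -1.71363464e+01]
```

View pics/w1.png

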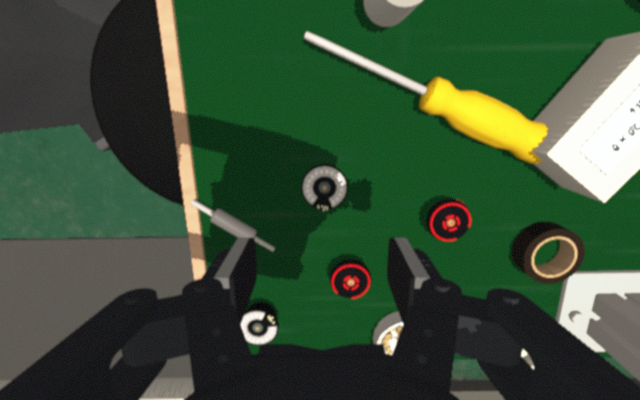

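The wrist view shows a grey ring at (325,188), red rings at (351,281) and (450,221), the second grey ring at (258,327), and the gauge with ends at (196,203) and (272,249).

Run:
```python
from h import *
for n,u,v,z in [('gA',325,188,23),('rB',351,281,23),('rA',450,221,23),('gB',258,327,23),('ga0',196,203,8),('ga1',272,249,8),('gam',234,225,14)]: print(n,px('w1',u,v,z))
```

```text
gA [419.7 395.3  23. ]
rB [501.5 372.3  23. ]
rA [495.2 467.5  23. ]
gB [499.1 278.8  23. ]
ga0 [378.8 293.8   8. ]
ga1 [447.  325.3   8. ]
gam [410.3 312.4  14. ]
```

>>> send_rows(motion=[[[0,0.001,-0.06],[0,0,0]],[[0,0.001,-0.09],[0,0,0]],[[0,0.001,-0.11],[0,0,0]],[[0,0.001,-0.12],[0,0,0]],[[0,0.001,-0.12],[0,0,0]],[[0,0.001,-0.12],[0,0,0]],[[0,0.001,-0.12],[0,0,0]],[[0,0.001,-0.12],[0,0,0]],[[0,0.001,-0.12],[0,0,0]],[[0,0.001,-0.12],[0,0,0]]])

```text
clock: 2.7
eef_pos: [419.7, 393.2, 30.4]
eef_rot: [[-0.857, 0.515, 0.0], [0.515, 0.857, 0.0], [-0.0, 0.0, -1.0]]
force: [0.2, -0.5, 0.2]
width: 60.1
grasp_force: 0.0
```

>>> send_rows(motion=[[[0,0,0],[0,0,0]],[[0,0,0],[0,0,0]],[[0,0,0],[0,0,0]],[[0,0,0],[0,0,0]],[[0,0,0],[0,0,0]],[[0,0,0],[0,0,0]],[[0,0,0],[0,0,0]],[[0,0,0],[0,0,0]],[[0,0,0],[0,0,0]],[[0,0,0],[0,0,0]]], fingers=0.025, force=30)

```text
clock: 3.95
eef_pos: [419.7, 393.2, 30.5]
eef_rot: [[-0.857, 0.515, -0.0], [0.515, 0.857, -0.0], [0.0, -0.0, -1.0]]
force: [-1.1, -1.4, 4.8]
width: 34.8
grasp_force: 29.7
```

>>> send_rows(motion=[[[0,0,0.03],[0,0,0]],[[0,0,0.07],[0,0,0]],[[0,0,0.13],[0,0,0]],[[0,0,0.18],[0,0,0]],[[0,0,0.22],[0,0,0]],[[0.01,-0.04,0.22],[0,0,0]],[[0.02,-0.09,0.22],[0,0,0]],[[0.033,-0.14,0.22],[0,0,0]],[[0.044,-0.19,0.22],[0,0,0]],[[0.056,-0.24,0.22],[0,0,0]]])

```text
clock: 5.2
eef_pos: [475.8, 151.6, 250.1]
eef_rot: [[-0.857, 0.515, 0.0], [0.515, 0.857, 0.0], [-0.0, 0.0, -1.0]]
force: [0.0, -0.4, -0.6]
width: 34.5
grasp_force: 30.1
```

>>> send_rows(motion=[[[0.012,-0.05,0],[0,0,0]],[[0.024,-0.1,0],[0,0,0]],[[0.036,-0.15,0],[0,0,0]],[[0.048,-0.2,0],[0,0,0]],[[0.06,-0.25,0],[0,0,0]],[[0.072,-0.3,0],[0,0,0]],[[0.08,-0.34,0],[0,0,0]],[[0.084,-0.355,0],[0,0,0]],[[0.084,-0.355,0],[0,0,0]],[[0.084,-0.355,0],[0,0,0]]])

```text
clock: 6.45
eef_pos: [559.3, -200.5, 250.1]
eef_rot: [[-0.858, 0.514, -0.001], [0.514, 0.858, 0.001], [0.001, 0.0, -1.0]]
force: [0.2, 0.4, 0.9]
width: 35.0
grasp_force: 30.1
```

Run:
```python
from h import *
cap('wrist','w2');s=env.state();print(s['eef_pos'],s['width'],s['q'],s['clock'])
```

```text
[ 559.41283156 -200.41483208  250.18067303] 34.59759761534436 [-2.08643211e+01  2.16994720e+01  9.73819012e+01  1.52043557e-02
  6.09572870e+01 -7.99591739e+01] 6.5
```

View pics/w2.png

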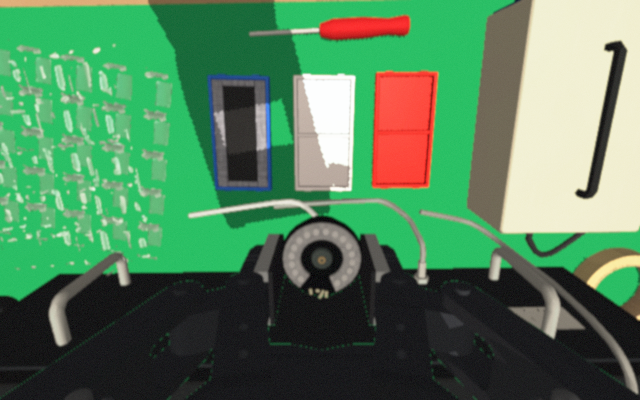

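The wrist view shows the trays square to the jaws: blue corners (209,77)-(271,189), white (294,75)-(353,191), red (373,72)-(435,188). I'll use these to check the bay positions.

Run:
```python
from h import *
for n,c in dict(red=[(377,72),(438,72),(431,188),(372,187)],white=[(294,75),(355,75),(353,191),(294,190)],blue=[(209,77),(270,76),(271,188),(217,190)]).items():
    P=np.array([px('w2',x,y,10) for x,y in c]);d=(P[3]-P[0]+P[2]-P[1])/2
    print(n,P.mean(0).round(1),np.linalg.norm(d).round(1),np.linalg.norm(P[0]-P[1]).round(1),'yaw',np.degrees(np.arctan2(d[1],d[0])).round(1),'bays',(P.mean(0)+30*d/np.linalg.norm(d)).round(1),(P.mean(0)-30*d/np.linalg.norm(d)).round(1))
```

```text
red [ 577.3 -107.1   10. ] 123.4 62.9 yaw -30.0 bays [ 603.3 -122.1   10. ] [551.3 -92.1  10. ]
white [ 535.3 -183.4   10. ] 124.0 63.0 yaw -31.4 bays [ 560.9 -199.    10. ] [ 509.7 -167.7   10. ]
blue [ 489.4 -259.6   10. ] 120.7 63.2 yaw -32.4 bays [ 514.7 -275.7   10. ] [ 464.1 -243.5   10. ]
```

>>> send_rows(motion=[[[0.001,0.0015,-0.05],[0,0,0]],[[0.001,0.0015,-0.1],[0,0,0]],[[0.001,0.0015,-0.15],[0,0,0]],[[0.001,0.0015,-0.18],[0,0,0]],[[0.001,0.0015,-0.2],[0,0,0]],[[0.001,0.0015,-0.21],[0,0,0]],[[0.001,0.0015,-0.215],[0,0,0]],[[0.001,0.0015,-0.218],[0,0,0]],[[0.001,0.0015,-0.218],[0,0,0]],[[0.001,0.0015,-0.218],[0,0,0]]])

```text
clock: 7.75
eef_pos: [561.1, -200.5, 32.9]
eef_rot: [[-0.857, 0.515, 0.001], [0.515, 0.857, -0.0], [-0.001, 0.0, -1.0]]
force: [0.2, -0.4, -0.9]
width: 34.6
grasp_force: 30.1
```

>>> send_rows(motion=[[[0,0,0],[0,0,0]],[[0,0,0],[0,0,0]],[[0,0,0],[0,0,0]],[[0,0,0],[0,0,0]],[[0,0,0],[0,0,0]],[[0,0,0.01],[0,0,0]],[[0,0,0.04],[0,0,0]],[[0,0,0.1],[0,0,0]],[[0,0,0.16],[0,0,0]],[[0,0,0.218],[0,0,0]]], fingers=0.055)

```text
clock: 9.0
eef_pos: [560.5, -200.2, 253.1]
eef_rot: [[-0.857, 0.515, 0.001], [0.515, 0.857, -0.0], [-0.001, 0.0, -1.0]]
force: [0.6, 0.2, -0.2]
width: 54.7
grasp_force: 0.0
```

Run:
```python
from h import *
cap('wrist','w3');s=env.state();print(s['eef_pos'],s['width'],s['q'],s['clock'])
```

```text
[ 564.10791102 -201.58864078  261.34358431] 55.18478637451369 [-2.08024055e+01  2.10686301e+01  9.67066268e+01 -1.49026651e-03
  6.14962406e+01 -7.98179202e+01] 9.05
```

View pics/w3.png

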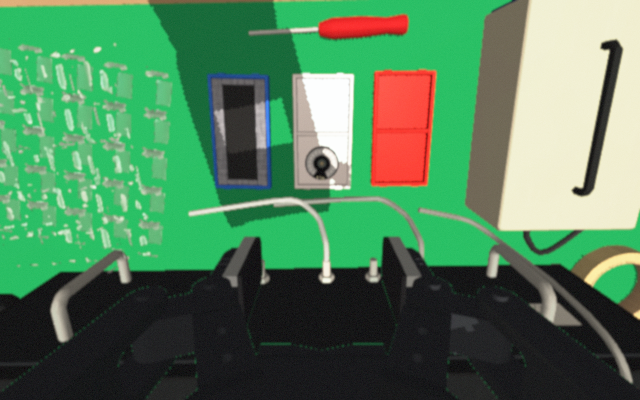

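The grey module sits centred in the far white bay at (322,162). Now the second grey one.

>>> send_rows(motion=[[[-0.007,0.05,0],[0,0,0]],[[-0.014,0.11,0],[0,0,0]],[[-0.022,0.17,0],[0,0,0]],[[-0.03,0.23,0],[0,0,0]],[[-0.038,0.29,0],[0,0,0]],[[-0.046,0.35,0],[0,0,0]],[[-0.053,0.41,0],[0,0,0]],[[-0.058,0.455,0],[0,0,0]],[[-0.061,0.477,0],[0,0,0]],[[-0.061,0.477,0],[0,0,0]]])

```text
clock: 10.3
eef_pos: [499.4, 277.5, 250.4]
eef_rot: [[-0.858, 0.513, 0.0], [0.513, 0.858, -0.0], [-0.0, -0.0, -1.0]]
force: [-0.5, -0.3, -0.3]
width: 54.8
grasp_force: 0.0
```

>>> send_rows(motion=[[[0,0,-0.05],[0,0,0]],[[0,0,-0.1],[0,0,0]],[[0,0,-0.15],[0,0,0]],[[0,0,-0.19],[0,0,0]],[[0,0,-0.21],[0,0,0]],[[0,0,-0.22],[0,0,0]],[[0,0,-0.22],[0,0,0]],[[0,0,-0.22],[0,0,0]],[[0,0,-0.22],[0,0,0]],[[0,0,-0.22],[0,0,0]]])

```text
clock: 11.55
eef_pos: [500.0, 277.0, 31.0]
eef_rot: [[-0.857, 0.515, 0.001], [0.515, 0.857, 0.001], [-0.001, 0.001, -1.0]]
force: [0.0, -0.2, 1.2]
width: 54.8
grasp_force: 0.0
```

>>> send_rows(motion=[[[0,0,0],[0,0,0]],[[0,0,0],[0,0,0]],[[0,0,0],[0,0,0]],[[0,0,0],[0,0,0]],[[0,0,0],[0,0,0]],[[0,0,0],[0,0,0]],[[0,0,0.03],[0,0,0]],[[0,0,0.08],[0,0,0]],[[0,0,0.14],[0,0,0]],[[0,0,0.18],[0,0,0]]], fingers=0.025, force=30)

```text
clock: 12.8
eef_pos: [500.2, 277.0, 213.1]
eef_rot: [[-0.857, 0.515, 0.002], [0.515, 0.857, 0.001], [-0.001, 0.002, -1.0]]
force: [-0.0, 0.5, -0.4]
width: 34.8
grasp_force: 30.1
```

>>> send_rows(motion=[[[0,-0.03,0.04],[0,0,0]],[[0.001,-0.08,0.04],[0,0,0]],[[0.002,-0.14,0.04],[0,0,0]],[[0.004,-0.2,0.04],[0,0,0]],[[0.006,-0.26,0.04],[0,0,0]],[[0.008,-0.32,0.04],[0,0,0]],[[0.009,-0.38,0.04],[0,0,0]],[[0.01,-0.425,0.04],[0,0,0]],[[0.01,-0.446,0.04],[0,0,0]],[[0.01,-0.446,0.04],[0,0,0]]])

```text
clock: 14.05
eef_pos: [509.5, -170.0, 250.1]
eef_rot: [[-0.856, 0.517, -0.0], [0.517, 0.856, 0.0], [0.0, 0.0, -1.0]]
force: [-0.6, 1.0, -1.5]
width: 35.0
grasp_force: 30.1
```

>>> send_rows(motion=[[[0,0,-0.05],[0,0,0]],[[0,0,-0.1],[0,0,0]],[[0,0,-0.15],[0,0,0]],[[0,0,-0.18],[0,0,0]],[[0,0,-0.2],[0,0,0]],[[0,0,-0.21],[0,0,0]],[[0,0,-0.215],[0,0,0]],[[0,0,-0.218],[0,0,0]],[[0,0,-0.218],[0,0,0]],[[0,0,-0.218],[0,0,0]]])

```text
clock: 15.3
eef_pos: [510.0, -169.5, 32.9]
eef_rot: [[-0.857, 0.515, 0.001], [0.515, 0.857, -0.0], [-0.001, 0.0, -1.0]]
force: [-0.5, -0.5, -0.4]
width: 35.1
grasp_force: 30.1
```

>>> send_rows(motion=[[[0,0,0],[0,0,0]],[[0,0,0],[0,0,0]],[[0,0,0],[0,0,0]],[[0,0,0],[0,0,0]],[[0,0,0],[0,0,0]],[[0,0,0.01],[0,0,0]],[[0,0,0.04],[0,0,0]],[[0,0,0.1],[0,0,0]],[[0,0,0.16],[0,0,0]],[[0,0,0.218],[0,0,0]]], fingers=0.055)

```text
clock: 16.55
eef_pos: [509.4, -169.2, 253.1]
eef_rot: [[-0.857, 0.515, 0.001], [0.515, 0.857, -0.0], [-0.001, 0.0, -1.0]]
force: [0.4, 0.4, 0.1]
width: 54.8
grasp_force: 0.0
```

>>> send_rows(motion=[[[0,0.05,0],[0,0,0]],[[-0.001,0.11,0],[0,0,0]],[[-0.002,0.17,0],[0,0,0]],[[-0.003,0.23,0],[0,0,0]],[[-0.004,0.29,0],[0,0,0]],[[-0.005,0.35,0],[0,0,0]],[[-0.006,0.41,0],[0,0,0]],[[-0.007,0.47,0],[0,0,0]],[[-0.008,0.52,0],[0,0,0]],[[-0.008,0.539,0],[0,0,0]]])

```text
clock: 17.8
eef_pos: [501.1, 372.2, 250.8]
eef_rot: [[-0.859, 0.513, 0.001], [0.513, 0.859, 0.001], [-0.0, 0.001, -1.0]]
force: [-0.9, -0.4, -0.1]
width: 55.0
grasp_force: 0.0
```

>>> send_rows(motion=[[[0,0,-0.03],[0,0,0]],[[0,0,-0.08],[0,0,0]],[[0,0,-0.14],[0,0,0]],[[0,0,-0.19],[0,0,0]],[[0,0,-0.21],[0,0,0]],[[0,0,-0.22],[0,0,0]],[[0,0,-0.22],[0,0,0]],[[0,0,-0.22],[0,0,0]],[[0,0,-0.22],[0,0,0]],[[0,0,-0.22],[0,0,0]]])

```text
clock: 19.05
eef_pos: [502.0, 370.0, 31.1]
eef_rot: [[-0.857, 0.515, 0.001], [0.515, 0.857, 0.001], [-0.0, 0.001, -1.0]]
force: [0.6, 0.0, -0.1]
width: 55.1
grasp_force: 0.0
```

>>> send_rows(motion=[[[0,0,0],[0,0,0]],[[0,0,0],[0,0,0]],[[0,0,0],[0,0,0]],[[0,0,0],[0,0,0]],[[0,0,0],[0,0,0]],[[0,0,0],[0,0,0]],[[0,0,0.03],[0,0,0]],[[0,0,0.08],[0,0,0]],[[0,0,0.14],[0,0,0]],[[0,0,0.2],[0,0,0]]], fingers=0.025, force=30)

```text
clock: 20.3
eef_pos: [501.3, 369.5, 231.8]
eef_rot: [[-0.857, 0.515, -0.001], [0.515, 0.857, -0.0], [0.0, -0.001, -1.0]]
force: [-0.2, 0.7, -0.7]
width: 34.5
grasp_force: 30.1
```

>>> send_rows(motion=[[[0,-0.03,0.04],[0,0,0]],[[0,-0.08,0.07],[0,0,0]],[[0,-0.14,0.07],[0,0,0]],[[0,-0.2,0.07],[0,0,0]],[[0,-0.26,0.07],[0,0,0]],[[0,-0.32,0.07],[0,0,0]],[[0.01,-0.38,0.07],[0,0,0]],[[0.02,-0.44,0.07],[0,0,0]],[[0.06,-0.48,0.07],[0,0,0]],[[0.101,-0.493,0.07],[0,0,0]]])

```text
clock: 21.55
eef_pos: [603.3, -126.1, 300.4]
eef_rot: [[-0.856, 0.518, 0.0], [0.518, 0.856, -0.0], [-0.0, -0.0, -1.0]]
force: [0.0, -0.1, 0.7]
width: 34.8
grasp_force: 30.1
```

>>> send_rows(motion=[[[0,0,-0.02],[0,0,0]],[[0,0,-0.08],[0,0,0]],[[0,0,-0.14],[0,0,0]],[[0,0,-0.19],[0,0,0]],[[0,0,-0.23],[0,0,0]],[[0,0,-0.25],[0,0,0]],[[0,0,-0.262],[0,0,0]],[[0,0,-0.268],[0,0,0]],[[0,0,-0.268],[0,0,0]],[[0,0,-0.268],[0,0,0]]])

```text
clock: 22.8
eef_pos: [603.4, -123.5, 33.4]
eef_rot: [[-0.857, 0.515, 0.002], [0.515, 0.857, -0.0], [-0.002, 0.001, -1.0]]
force: [-0.5, -0.3, -1.3]
width: 34.8
grasp_force: 30.2
```

>>> send_rows(motion=[[[0,0,0],[0,0,0]],[[0,0,0],[0,0,0]],[[0,0,0],[0,0,0]],[[0,0,0],[0,0,0]],[[0,0,0],[0,0,0]],[[0,0,0.01],[0,0,0]],[[0,0,0.04],[0,0,0]],[[0,0,0.1],[0,0,0]],[[0,0,0.16],[0,0,0]],[[-0.02,0,0.218],[0,0,0]]], fingers=0.055)

```text
clock: 24.05
eef_pos: [583.4, -123.3, 253.3]
eef_rot: [[-0.857, 0.515, 0.002], [0.515, 0.857, -0.0], [-0.002, 0.001, -1.0]]
force: [0.3, -1.1, -0.0]
width: 55.2
grasp_force: 0.0
```

>>> send_rows(motion=[[[-0.05,0.02,0.03],[0,0,0]],[[-0.08,0.07,0.05],[0,0,0]],[[-0.082,0.13,0.05],[0,0,0]],[[-0.083,0.19,0.05],[0,0,0]],[[-0.084,0.25,0.05],[0,0,0]],[[-0.085,0.31,0.05],[0,0,0]],[[-0.086,0.37,0.04],[0,0,0]],[[-0.087,0.43,0.02],[0,0,0]],[[-0.087,0.49,0],[0,0,0]],[[-0.087,0.54,0],[0,0,0]]])

```text
clock: 25.3
eef_pos: [494.5, 418.3, 249.1]
eef_rot: [[-0.858, 0.514, -0.002], [0.514, 0.858, -0.002], [0.001, -0.002, -1.0]]
force: [1.2, 0.2, 0.4]
width: 54.6
grasp_force: 0.0
```

>>> send_rows(motion=[[[0,0.035,0],[0,0,0]],[[0,0.049,-0.01],[0,0,0]],[[0,0.049,-0.05],[0,0,0]],[[0,0.049,-0.1],[0,0,0]],[[0,0.049,-0.15],[0,0,0]],[[0,0.049,-0.19],[0,0,0]],[[0,0.049,-0.21],[0,0,0]],[[0,0.049,-0.22],[0,0,0]],[[0,0.049,-0.22],[0,0,0]],[[0,0.049,-0.22],[0,0,0]]])

```text
clock: 26.55
eef_pos: [496.5, 466.4, 32.0]
eef_rot: [[-0.857, 0.515, 0.002], [0.515, 0.857, 0.002], [-0.001, 0.002, -1.0]]
force: [0.2, 0.3, -0.4]
width: 55.2
grasp_force: 0.0
```

>>> send_rows(motion=[[[0,0,0],[0,0,0]],[[0,0,0],[0,0,0]],[[0,0,0],[0,0,0]],[[0,0,0],[0,0,0]],[[0,0,0],[0,0,0]],[[0,0,0],[0,0,0]],[[0,0,0.03],[0,0,0]],[[0,0,0.08],[0,0,0]],[[0,0,0.14],[0,0,0]],[[0,0,0.2],[0,0,0]]], fingers=0.025, force=30)

```text
clock: 27.8
eef_pos: [495.5, 465.6, 232.7]
eef_rot: [[-0.857, 0.515, 0.0], [0.515, 0.857, 0.0], [-0.0, 0.0, -1.0]]
force: [1.3, -0.0, -0.4]
width: 34.5
grasp_force: 30.0
```

>>> send_rows(motion=[[[0,-0.03,0.04],[0,0,0]],[[0,-0.09,0.07],[0,0,0]],[[0,-0.15,0.07],[0,0,0]],[[0,-0.21,0.07],[0,0,0]],[[0,-0.27,0.07],[0,0,0]],[[0,-0.33,0.07],[0,0,0]],[[0.01,-0.39,0.07],[0,0,0]],[[0.02,-0.45,0.07],[0,0,0]],[[0.03,-0.51,0.07],[0,0,0]],[[0.055,-0.55,0.07],[0,0,0]]])

```text
clock: 29.05
eef_pos: [550.2, -86.8, 301.2]
eef_rot: [[-0.856, 0.516, 0.001], [0.516, 0.856, -0.0], [-0.001, 0.0, -1.0]]
force: [0.4, 0.0, -0.3]
width: 34.8
grasp_force: 30.1
```

>>> send_rows(motion=[[[0,-0.009,0],[0,0,0]],[[0,-0.009,-0.04],[0,0,0]],[[0,-0.009,-0.1],[0,0,0]],[[0,-0.009,-0.16],[0,0,0]],[[0,-0.009,-0.21],[0,0,0]],[[0,-0.009,-0.24],[0,0,0]],[[0,-0.009,-0.258],[0,0,0]],[[0,-0.009,-0.268],[0,0,0]],[[0,-0.009,-0.268],[0,0,0]],[[0,-0.009,-0.268],[0,0,0]]])

```text
clock: 30.3
eef_pos: [551.4, -93.4, 33.3]
eef_rot: [[-0.857, 0.515, 0.002], [0.515, 0.857, -0.0], [-0.002, 0.001, -1.0]]
force: [-0.5, -0.2, -0.4]
width: 35.1
grasp_force: 32.5
```

>>> send_rows(motion=[[[0,0,0],[0,0,0]],[[0,0,0],[0,0,0]],[[0,0,0],[0,0,0]],[[0,0,0],[0,0,0]],[[0,0,0],[0,0,0]],[[0,0,0.01],[0,0,0]],[[0,0,0.04],[0,0,0]],[[0,0,0.1],[0,0,0]],[[0,0,0.16],[0,0,0]],[[0,0,0.218],[0,0,0]]], fingers=0.055)

```text
clock: 31.55
eef_pos: [550.4, -93.3, 253.1]
eef_rot: [[-0.857, 0.515, 0.001], [0.515, 0.857, -0.0], [-0.001, 0.0, -1.0]]
force: [0.5, 0.3, -0.9]
width: 54.6
grasp_force: 0.0
```

>>> send_rows(motion=[[[-0.03,0.03,0.0],[0,0,0.1]],[[-0.05,0.08,0.0],[0,0,0.25]],[[-0.07,0.13,0],[0,0,0.4]],[[-0.08,0.18,0],[0,0,0.55]],[[-0.1,0.23,0],[0,0,0.7]],[[-0.11,0.28,0],[0,0,0.85]],[[-0.12,0.33,0],[0,0,0.977]],[[-0.13,0.375,0],[0,0,0.977]],[[-0.138,0.402,0],[0,0,0.977]],[[-0.138,0.402,0],[0,0,0.977]]], fingers=0.045)

```text
clock: 32.8
eef_pos: [412.1, 310.1, 250.8]
eef_rot: [[-0.905, -0.425, 0.0], [-0.425, 0.905, 0.0], [-0.001, 0.0, -1.0]]
force: [0.5, 0.1, 0.3]
width: 45.1
grasp_force: 0.0
```

>>> send_rows(motion=[[[0,0,-0.03],[0,0,0]],[[0,0,-0.08],[0,0,0]],[[0,0,-0.13],[0,0,0]],[[0,0,-0.17],[0,0,0]],[[0,0,-0.2],[0,0,0]],[[0,0,-0.215],[0,0,0]],[[0,0,-0.222],[0,0,0]],[[0,0,-0.224],[0,0,0]],[[0,0,-0.224],[0,0,0]],[[0,0,-0.224],[0,0,0]]])

```text
clock: 34.05
eef_pos: [413.1, 309.0, 27.1]
eef_rot: [[-0.906, -0.423, 0.001], [-0.423, 0.906, 0.001], [-0.001, 0.0, -1.0]]
force: [0.6, -0.8, 0.2]
width: 44.8
grasp_force: 0.0
```

>>> send_rows(motion=[[[0,0,0],[0,0,0]],[[0,0,0],[0,0,0]],[[0,0,0],[0,0,0]],[[0,0,0],[0,0,0]],[[0,0,0],[0,0,0]],[[0,0,0],[0,0,0]],[[0,0,0],[0,0,0]],[[0,0,0.03],[0,0,0]],[[0,0,0.08],[0,0,0]],[[0,0,0.12],[0,0,0]]], fingers=0.004, force=30)

```text
clock: 35.3
eef_pos: [412.7, 308.7, 147.8]
eef_rot: [[-0.906, -0.423, 0.0], [-0.423, 0.906, 0.0], [-0.0, 0.0, -1.0]]
force: [0.9, 0.1, -0.5]
width: 11.9
grasp_force: 29.7
```

Run:
```python
from h import *
cap('wrist','w4');s=env.state();print(s['eef_pos'],s['width'],s['q'],s['clock'])
```

```text
[414.78994072 310.23204953 152.19752612] 11.988297537976761 [ 3.54777704e+01  2.34340358e+01  1.11010239e+02 -1.17723821e-03
  4.51543993e+01 -7.95208714e+01] 35.35
```

View pics/w4.png

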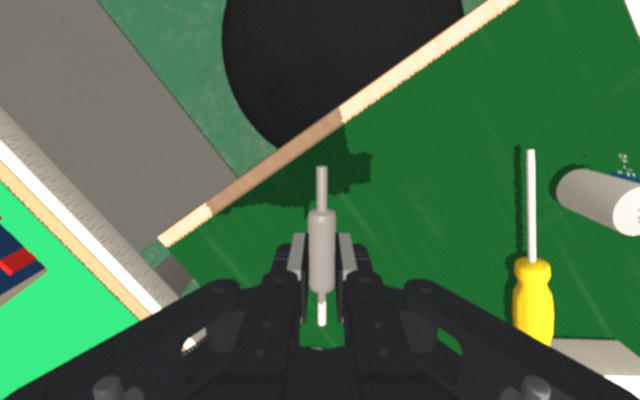

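The gauge is gripped along the jaws, with ends at pixels (321,167) and (322,325). I'll check how far it is off centre.

Run:
```python
from h import *
a=px('w4',321,167,133.5);b=px('w4',322,325,133.5);p=np.array([414.8,310.2,0]);x=np.array([-.906,-.423,0])
print(a,b,np.linalg.norm(a-b),'offset along tool x',((a+b)/2-p)@x)
```

```text
[375.2 290.5 133.5] [445.8 323.9 133.5] 78.10198460986764 offset along tool x 5.16480000000001
```

>>> send_rows(motion=[[[0,0,0.05],[0,0,0]],[[0,-0.03,0.104],[0,0,-0.1]],[[0.01,-0.08,0.104],[0,0,-0.25]],[[0.02,-0.13,0.104],[0,0,-0.4]],[[0.03,-0.18,0.104],[0,0,-0.55]],[[0.04,-0.23,0.104],[0,0,-0.7]],[[0.05,-0.28,0.104],[0,0,-0.85]],[[0.06,-0.33,0.104],[0,0,-0.995]],[[0.07,-0.38,0.104],[0,0,-0.995]],[[0.08,-0.43,0.104],[0,0,-0.995]]])

```text
clock: 36.6
eef_pos: [492.7, -123.0, 250.1]
eef_rot: [[-0.848, 0.53, -0.0], [0.53, 0.848, 0.0], [0.0, 0.0, -1.0]]
force: [0.3, -0.3, 0.4]
width: 11.8
grasp_force: 29.7
```

>>> send_rows(motion=[[[0,-0.05,0],[0,0,0]],[[0,-0.1,0],[0,0,0]],[[0,-0.13,0],[0,0,0]],[[0,-0.143,0],[0,0,0]],[[0,-0.143,-0.04],[0,0,0]],[[0,-0.143,-0.09],[0,0,0]],[[0,-0.143,-0.14],[0,0,0]],[[0,-0.143,-0.17],[0,0,0]],[[0,-0.143,-0.18],[0,0,0]],[[0,-0.143,-0.18],[0,0,0]]])

```text
clock: 37.85
eef_pos: [492.8, -263.8, 70.3]
eef_rot: [[-0.848, 0.53, -0.0], [0.53, 0.848, 0.0], [0.001, 0.0, -1.0]]
force: [-0.6, 0.1, -0.4]
width: 12.0
grasp_force: 29.7
```

>>> send_rows(motion=[[[0,0,-0.015],[0,0,0]],[[0,0,-0.03],[0,0,0]],[[0,0,-0.036],[0,0,0]],[[0,0,-0.039],[0,0,0]],[[0,0,-0.039],[0,0,0]],[[0,0,-0.039],[0,0,0]],[[0,0,-0.039],[0,0,0]],[[0,0,-0.039],[0,0,0]],[[0,0,-0.039],[0,0,0]],[[0,0,-0.039],[0,0,0]]])

```text
clock: 39.1
eef_pos: [492.7, -264.3, 31.3]
eef_rot: [[-0.848, 0.53, -0.0], [0.53, 0.848, 0.0], [0.0, -0.0, -1.0]]
force: [0.3, 0.0, -0.8]
width: 11.8
grasp_force: 29.7
```

>>> send_rows(motion=[[[0,0,0],[0,0,0]],[[0,0,0],[0,0,0]],[[0,0,0],[0,0,0]],[[0,0,0],[0,0,0]],[[0,0,0],[0,0,0]],[[0,0,0.01],[0,0,0]],[[0,0,0.04],[0,0,0]],[[0,0,0.1],[0,0,0]],[[0,0,0.16],[0,0,0]],[[0,0,0.22],[0,0,0]]], fingers=0.035)

```text
clock: 40.35
eef_pos: [492.4, -264.1, 254.0]
eef_rot: [[-0.848, 0.53, 0.001], [0.53, 0.848, -0.0], [-0.001, 0.0, -1.0]]
force: [0.7, -0.4, 0.5]
width: 34.9
grasp_force: 0.0
```

Run:
```python
from h import *
cap('top','top5')
cap('wrist','w5');s=env.state();print(s['eef_pos'],s['width'],s['clock'])
im=cv2.imread('pics/w5.png');t=cv2.imread('pics/top5.png')
cv2.imwrite('pics/c5.png',np.vstack([cv2.resize(im[50:250,180:520],None,fx=2.2,fy=1.5),cv2.resize(t[145:245,180:300],(748,290))]))
```

```text
[ 495.94584001 -266.11963585  259.12861074] 35.316769740741854 40.45
```

View pics/w5.png

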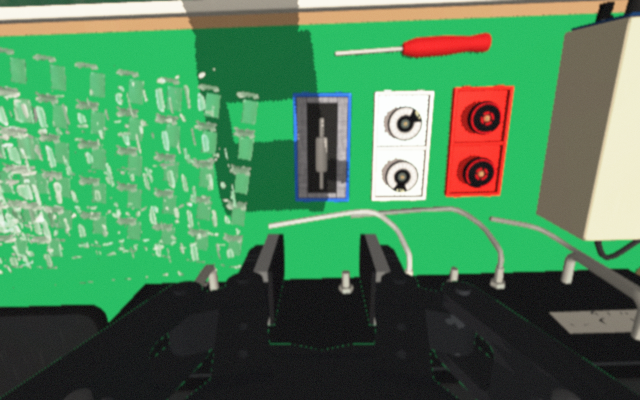

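All five parts are in their trays: gauge around (322,153), greys at (405,124) and (401,176), reds at (486,117) and (480,172). One closer look, including the tin in the top view.

Run:
```python
from h import *
im=cv2.imread('pics/w5.png');t=cv2.imread('pics/top5.png')
cv2.imwrite('pics/c6.png',np.vstack([cv2.resize(im[80:210,280:530],(750,390),interpolation=cv2.INTER_CUBIC),cv2.resize(t[150:185,180:305],(750,210))]))
```

```text
(no output)
```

View pics/c6.png

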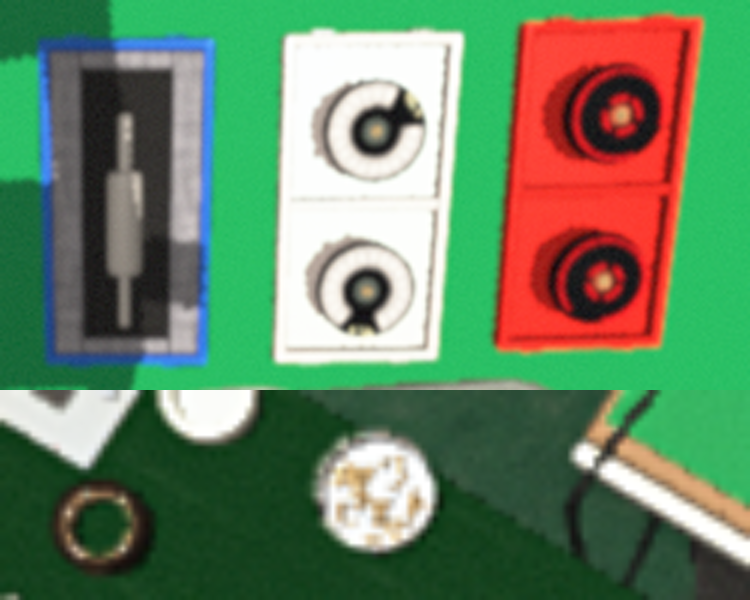

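The crop shows every part flat and inside its bay or slot, and the tin is at the same pixels as before. Signing off.

```bash
python3 -c "
from h import *
print(env.sign_off())"
```

```text
the job is handed in; nothing more can be done
None
```

The job is handed in: the last camera views show both grey modules in the white tray, both red ones in the red tray, the gauge flat in its foam slot, everything released and the tin where it was; sign-off returned no verdict.

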